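# Tip the wheel nut out of a two-bay parts tray

### The job

Pick up the two-bay steel tray by its handle and tip it on the corner of the bay that holds the wheel nut, so that the nut slides out through the rim gap into the round metal dish while the wheel bolt stays in the other bay. Do not touch the nut or the bolt with the fingers. Then set the tray upright on the bench top, clear of the dish, and let go.

Things in the scene. Friction and masses are not known exactly. Their poses are not given: they have to be found in the camera images.
- tray: Loose pressed-steel tray, 0.25 kg, 78 mm along x, 160 mm along y; floor and walls 3 mm, walls 28 mm high. Origin: centre of underside, z up. A divider along x at y = 0 makes two bays (+y and -y side), each 72 x 75 mm inside. x points roughly away from the robot, so the front (-x, with the gaps) faces it. Slippery: contents start to slide when it is tipped 10 to 20 degrees.
- handle (a point): Centre of the tray's black upright handle slab, 54 mm above the tray's underside on its centre line; axes as the tray's. The slab is 54 mm along x, 14 mm thick along y, and reaches from 28 to 80 mm above the underside. Grip it across its thickness.
- gap_left (a point): Outer front corner of the +y bay at underside level, (-39, +80, 0) mm in the tray's frame; axes as the tray's. The rim is missing for 36 mm along both walls from here, down to the floor. Tip the tray about 40 degrees diagonally to this corner (equal parts -x and +y) and only this bay empties, over this corner; divider and front wall keep the other bay's content.
- gap_right (a point): The same for the -y bay: (-39, -80, 0) mm in the tray's frame; tip diagonally to equal parts -x and -y. The front wall left between the two gaps runs from y = -44 to +44 mm.
- dish: Round bowl-shaped parts dish of bare metal, 160 mm across the rim and 40 mm high, its magnet base holding it fast to the bench (it cannot move). Origin: centre of its underside; z up.
- nut_centre (a point): Centre (half-way up) of the wheel nut: a bright domed hexagonal nut with a flange, 24 mm across and 28 mm high, loose, standing upright on its flange in one of the tray's bays (50 g). z along its axis.
- bolt_centre (a point): Centre of the wheel bolt: bright bolt 52 mm long, head 25 mm across, loose, lying in the tray's other bay (60 g). z along the bolt from head to tip.

How it is judged:
On the way, in this order (a step that is already met when the one before it is completed fails the run):
1. the tray is lifted off the bench with the nut still in it (height (world z) of tray above 0.025 m and distance between nut_centre and tray below 0.085 m and z of nut_centre in the frame of tray above 0 m), for 0.1 s.
2. the nut slides out into the dish while the tray is tipped (angle between tray's own z axis and vertical above 0.17 rad and horizontal distance between nut_centre and dish below 0.075 m and height (world z) of nut_centre below 0.045 m), for 0.05 s.
At the end, for the whole second after the job is handed in: The nut lies at rest in the dish (its centre within 75 mm of the dish's axis and below 45 mm); the bolt lies in the tray (its centre within the tray's outline); the tray stands upright (within 6 degrees) at rest on the bench top, its underside within 8 mm of it (horizontal distance between nut_centre and dish below 0.075 m and height (world z) of nut_centre below 0.045 m and linear speed of nut below 0.03 m/s and x of bolt_centre in the frame of tray between -0.039 and 0.039 m and y of bolt_centre in the frame of tray between -0.08 and 0.08 m and z of bolt_centre in the frame of tray between 0.003 and 0.04 m and height (world z) of tray between -0.008 and 0.008 m and angle between tray's own z axis and vertical below 0.1 rad and linear speed of tray below 0.02 m/s); the robot touches nothing.
It fails at once if the fingers touch the nut or the bolt (contact force between the fingers and nut above 1 N or contact force between the fingers and bolt above 1 N).
It fails at once if the bolt leaves the tray (distance between bolt_centre and tray above 0.1 m).
It also fails if it takes over 64 s, if anything falls off the work surface, if the arm or the gripper's body presses on something with over 40 N, if the wrist force passes 120 N, or if a joint passes its speed limit or range.

### The arm

A 7-joint arm with a two-finger parallel gripper is mounted at the origin on a cart in front of the work surface, level with it; the furniture and walls round the work are solid. World frame = base frame: x ahead of the robot, y to its left, z up, the work surface at z = 0. Lengths are in m, angles in rad, forces in N, time in s.
With the tool pointing down it reaches from about 0.4 to 0.75 m from the base axis. Payload 19.5 kg.
Tool frame: the origin (TCP) lies at the very end of the fingers, on their centre line; the grasp point (between the pads) lies 19 mm behind it; z points along the fingers, y is the line along which they close (so a half turn about z gives the same grasp; the last joint's range is limited). The gripper opens to 85 mm and grips with 20 to 120 N. Pads are 22 mm wide; open, the fingers measure 114 mm over their backs; the gripper's body (76 mm by 85 mm) begins 54 mm behind the grasp point. The pads swing forward as they close: fully open they stand 13 mm farther back than shut.
Start: joints at [-1.219, 0.707, -0.028, 1.485, 0.022, 0.951, -0.075], TCP at [0.221, 0.531, 0.231] pointing down, gripper open.
Joint ranges: [-2.71, 2.71], [-0.32, 2.16], [-1.57, 1.52], [0, 2.45], [-1.46, 4.6], [0, 2.02], [-2.83, 2.83]. Speed limits (rad/s): [1.89, 1.89, 2.57, 2.57, 3.01, 3.01, 3.01].

### API

Orientations are given as a rotation vector (axis times angle).
In Python, from cell import * gives the robot as it stands. Calls block until the motion is done:
- move_to(position, orientation): joint-space move of the TCP to a pose.
- move_l(position, frame=None, vel=0.15, max_force=None): straight line of the TCP; frame=None keeps the orientation; vel is the mean speed in m/s. With max_force (N) it stops when the force on the tool has changed by that much, and returns True; else False.
- goto_joints(angles): joint-space move.
- move_gripper(opening, strength=None): finger opening in m; strength is the grip in N (None keeps the last); returns when the fingers have stopped.
- sleep(seconds).
- solve_ik(position, orientation): joint angles nearest the present ones, or None.
- camera(name): name is "side" or "top" or "wrist"; returns a dict with "frame" (420x560x3 uint8, red, green, blue), "K" (3x3 intrinsics, pixels), "k1" (the pictures are not rectified: a ray, as slopes to the right and down, at radius r is drawn at 1 + k1 r^2 times it, then the intrinsics apply), "rvec" (rotation vector, rad) and "tvec" (3), from world to camera coordinates, as OpenCV has them. Camera axes: x right, y down, z forward; pixel columns grow to the right and rows downward; lengths in m; the calibration is good to about 2 mm. A picture is of the moment at which its call begins. There is no depth.
A pose or a line that the arm cannot do raises Unreachable and nothing moves.
- finish_job(): hands the job in; it is judged then, once.
Trained networks look in a picture, given as the dict that the camera call returned (one of the last four; its "shot" number tells which), for a name from the list of things; names that differ only in an ending like _2 or _b are one class to them, and where a whole thing is asked for, a point or a joint stands for the part that bears it (a point fixed in the world has none). Each returns a list of dicts, best first, with "score" (0 to 1); they miss things now and then, are a little off and sometimes report something else, mostly with a low value. They report only what shows in the picture. A call takes as long as a camera call.
- trace(picture, thing): "region" (420x560 bool, what is visible of it) and "position" ([column, row] in pixels, amid what is visible of it).
Readings, each from a call of its own:
- current_t(): time.
- current_q(): joint angles.
- current_joint_vel(): joint speeds.
- current_joint_torque(): joint torques, N m.
- current_eef_pos(): TCP position.
- current_orientation(): TCP orientation.
- current_force(): force on the tool from outside, world axes, zero at the start.
- current_moment(): the same for the moment, N m.
- current_finger_gap(): finger opening in m.
- current_gripper_force(): force on a finger pad.
Only numpy, scipy, OpenCV 4.12 (cv2) and the standard library are available. Lean on these libraries where they do the work, as an engineer would, in place of code of your own. Each camera call takes 0.05 s, during which the arm holds its last target. There are 200 camera calls.

## Working session

There is one attempt and no reset: what is moved stays moved. The work goes in short steps, each a Python script; the robot and the scene stay as the last script left them, time stands still between calls to the robot, and variables do not carry over. Pictures are saved under pics/ and viewed, at most 10 in all, crops included, and the job is handed in when it is done.

```bash
ls; mkdir -p pics; cat > h.py <<'E'
from cell import *
import numpy as np, cv2
from scipy.spatial.transform import Rotation as R
def ray(c,px):
    K=np.array(c["K"]);d=np.array([(px[0]-K[0,2])/K[0,0],(px[1]-K[1,2])/K[1,1]])
    u=d.copy()
    for _ in range(20): u=d/(1+c["k1"]*(u@u))
    Rm=R.from_rotvec(np.ravel(c["rvec"])).as_matrix();t=np.ravel(c["tvec"])
    return -Rm.T@t, Rm.T@np.array([u[0],u[1],1])
def onz(c,px,z):
    o,d=ray(c,px);return o+d*(z-o[2])/d[2]
def proj(c,P):
    Rm=R.from_rotvec(np.ravel(c["rvec"])).as_matrix();p=np.atleast_2d(P)@Rm.T+np.ravel(c["tvec"])
    u=p[:,:2]/p[:,2:];u=u*(1+c["k1"]*(u**2).sum(1,keepdims=True));K=np.array(c["K"])
    return u*[K[0,0],K[1,1]]+[K[0,2],K[1,2]]
def save(c,n): cv2.imwrite("pics/"+n,c["frame"][:,:,::-1])
E
python3 - <<'E'
from h import *
print(current_t())
ims=[]
for n in ["side","top"]:
    c=camera(n);ims.append(c["frame"][:,:,::-1]);print(n,ray(c,[280,210]))
    for th,z in [("tray",0.02),("handle",0.054),("dish",0.04),("nut_centre",0.017),("bolt_centre",0.015)]:
        for d in trace(c,th)[:2]:
            r=d["region"];print(th,round(d["score"],2),np.round(d["position"]),r.sum(),onz(c,d["position"],z).round(3))
            if n=="top" and r.any():
                cnt=max(cv2.findContours(r.astype(np.uint8),0,2)[0],key=len);print("  ",cv2.boxPoints(cv2.minAreaRect(cnt)).round().tolist())
    save(c,n+"0.png")
print(current_t(),current_orientation())
E
```

```text
pics
0.0
side (array([ 0.17829568, -0.57567885,  0.50945673]), array([ 0.4595003 ,  0.71877545, -0.52187483]))
tray 0.92 [260. 218.] 2273 [0.558 0.092 0.02 ]
handle 0.62 [263. 217.] 2205 [0.536 0.045 0.054]
dish 0.87 [326. 283.] 5186 [ 0.54  -0.154  0.04 ]
dish 0.21 [258. 218.] 2355 [0.539 0.066 0.04 ]
nut_centre 0.62 [272. 222.] 108 [0.574 0.071 0.017]
nut_centre 0.45 [258. 215.] 2304 [0.562 0.107 0.017]
bolt_centre 0.55 [239. 208.] 58 [0.541 0.155 0.015]
top (array([0.38282592, 0.04279459, 1.03392639]), array([ 0.15646473, -0.0280093 , -0.98733672]))
tray 0.6 [233. 207.] 2538 [0.551 0.113 0.02 ]
   [[195.0, 187.0], [271.0, 184.0], [273.0, 222.0], [197.0, 226.0]]
handle 0.58 [234. 205.] 2585 [0.549 0.108 0.054]
   [[195.0, 187.0], [271.0, 184.0], [272.0, 223.0], [197.0, 226.0]]
dish 0.85 [353. 206.] 4391 [ 0.547 -0.138  0.04 ]
   [[317.0, 169.0], [391.0, 169.0], [391.0, 242.0], [317.0, 242.0]]
bolt_centre 0.61 [212. 209.] 192 [0.547 0.158 0.015]
   [[208.0, 199.0], [219.0, 199.0], [219.0, 222.0], [208.0, 222.0]]
0.6 [-6.14593410e-01 -3.08084423e+00  1.68872420e-04]
```

```bash
python3 - <<'E'
import cv2,numpy as np
a=cv2.imread("pics/top0.png")[150:270,170:410];b=cv2.imread("pics/side0.png")
b=b[150:350,190:430]
cv2.imwrite("pics/c0.png",np.vstack([cv2.resize(a,(480,240)),cv2.resize(b,(432,360))] if 0 else [cv2.resize(a,(560,280)),cv2.resize(b[0:135],(560,315))]))
E
```

```text
(no output)
```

View pics/c0.png

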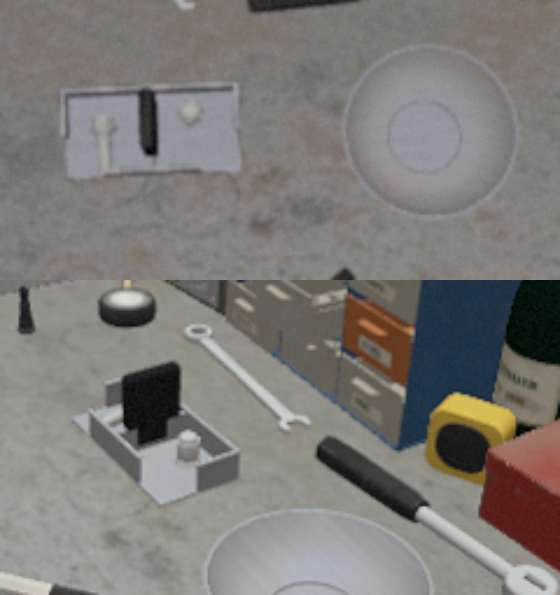

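View pics/side0.png

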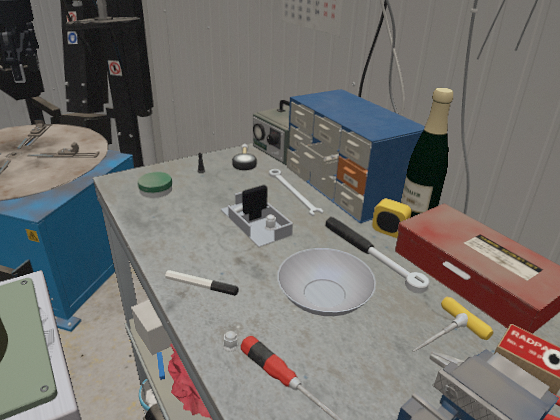

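The nut is in the right (-y) bay and the bolt lies along x in the left bay. The dish is on the right, and a stray nut on the bench at side (230,340) is a distractor. Next I'll fit the tray pose by its silhouette and check that the arm can reach the tilted poses.

```bash
cat >> h.py <<'E'
from scipy.optimize import minimize
def boxp(x0,x1,y0,y1,z0,z1): return np.array([[x,y,z] for x in(x0,x1) for y in(y0,y1) for z in(z0,z1)])
PARTS=[boxp(-.039,.039,-.08,.08,0,.003),boxp(.036,.039,-.08,.08,0,.028),boxp(-.003,.039,.077,.08,0,.028),boxp(-.003,.039,-.08,-.077,0,.028),
 boxp(-.039,-.036,-.044,.044,0,.028),boxp(-.027,.027,-.007,.007,.028,.08)]
def sil(c,p):
    m=np.zeros((1680,2240),np.uint8);Rz=R.from_euler("z",p[2]).as_matrix()
    for b in PARTS:
        q=proj(c,b@Rz.T+[p[0],p[1],0])*4+1.5
        cv2.fillConvexPoly(m,cv2.convexHull(q.astype(np.float32)).round().astype(np.int32),255)
    return cv2.resize(m,(560,420),interpolation=cv2.INTER_AREA)/255.
def fit(views,p0):
    f=lambda p:sum(np.abs(sil(c,p)-m).sum()/m.sum() for c,m in views)
    s=np.array([p0,p0+[.015,0,0],p0+[0,.015,0],p0+[0,0,.1]])
    r=minimize(f,p0,method="Nelder-Mead",options=dict(initial_simplex=s,xatol=1e-4,fatol=1e-4));return r.x,r.fun
def tool(tray_R,half=0): # tool rotation gripping the handle of a tray with rotation tray_R
    return tray_R*R.from_matrix(np.diag([1,-1,-1] if half else [-1,1,-1]))
def tcp(tray_p,tray_R,h=.043): return np.asarray(tray_p)+tray_R.apply([0,0,h])
def tilted(yaw,ang,corner,sy=-1): # tray pose: corner (-39,sy*80,0) held at 'corner', tipped by ang to it
    Rt=R.from_euler("z",yaw)*R.from_rotvec(ang*np.cross([0,0,1],[-1,sy,0])/2**.5)
    return np.asarray(corner)-Rt.apply([-.039,sy*.08,0]),Rt
E
python3 - <<'E'
from h import *
v=[]
for n in ["side","top"]:
    c=camera(n);v.append((c,trace(c,"tray")[0]["region"]))
print(fit(v[1:],np.array([.553,.11,.0])),fit(v,np.array([.553,.11,.0])))
D=np.array([.545,-.14])
for half in (0,1):
  for yaw in np.arange(-.8,.81,.4):
    d=R.from_euler("z",yaw).apply([-1,-1,0])[:2]/2**.5
    out=[]
    for a in (0,20,42):
        p,Rt=tilted(yaw,np.radians(a),[*(D-.02*d),.058]);q=solve_ik(tcp(p,Rt),tool(Rt,half).as_rotvec())
        out.append(None if q is None else np.round(q,2).tolist())
    print(half,round(yaw,1),out)
for half in (0,1):
    Rt=R.from_euler("z",-.04);print(solve_ik(tcp([.553,.11,0],Rt),tool(Rt,half).as_rotvec()))
E
```

```text
(array([0.55625228, 0.11126682, 0.03448478]), np.float64(0.1265441551812149)) (array([0.55643902, 0.11188564, 0.04336256]), np.float64(0.28063873386740934))
0 -0.8 [[0.18, 0.99, -0.13, 1.27, 0.15, 0.88, 0.78], [0.26, 0.83, -0.21, 1.76, 0.48, 0.23, 0.47], [0.82, 1.19, -1.35, 2.22, 2.19, 1.12, -0.9]]
0 -0.4 [[0.17, 0.96, -0.23, 1.38, 0.26, 0.83, 1.03], [0.42, 0.85, -0.48, 1.78, 0.63, 0.31, 0.74], [0.96, 1.19, -1.34, 2.15, 2.08, 0.73, -0.38]]
0 0.0 [[0.18, 0.93, -0.33, 1.52, 0.38, 0.76, 1.26], [0.59, 0.92, -0.76, 1.78, 0.73, 0.47, 1.06], [0.93, 1.03, -0.97, 1.99, 1.06, 0.13, 0.96]]
0 0.4 [[0.22, 0.89, -0.42, 1.68, 0.53, 0.69, 1.49], [0.72, 1.01, -1.03, 1.77, 0.8, 0.71, 1.39], [0.99, 1.14, -1.13, 1.78, 0.45, 0.58, 1.91]]
0 0.8 [[0.29, 0.86, -0.52, 1.83, 0.69, 0.63, 1.71], [0.79, 1.11, -1.23, 1.73, 0.84, 0.97, 1.74], [0.98, 1.29, -1.35, 1.54, 0.55, 1.1, 2.12]]
1 -0.8 [[-0.27, 1.32, 1.3, 1.29, -1.25, 1.39, -1.42], [-0.06, 0.87, 0.41, 1.77, -1.14, 0.39, -1.18], [0.37, 0.84, -0.32, 2.23, 3.0, 0.63, 1.16]]
1 -0.4 [[-0.33, 1.2, 1.07, 1.4, -1.09, 1.19, -1.09], [-0.04, 0.86, 0.41, 1.8, -1.22, 0.53, -0.7], [0.8, 0.97, -0.89, 2.15, 2.64, 0.41, 2.11]]
1 0.0 [[-0.23, 0.99, 0.56, 1.54, -0.66, 0.81, -0.98], [0.19, 0.82, 0.01, 1.8, -0.77, 0.44, -0.69], [0.86, 0.98, -0.82, 1.99, -0.41, 0.06, -0.74]]
1 0.4 [[-0.21, 0.91, 0.41, 1.7, -0.55, 0.65, -0.66], [0.23, 0.82, -0.02, 1.78, -0.64, 0.57, -0.4], [0.66, 0.92, -0.36, 1.79, -0.78, 0.67, -0.07]]
1 0.8 [[-0.13, 0.84, 0.26, 1.85, -0.41, 0.51, -0.36], [0.26, 0.83, -0.02, 1.75, -0.5, 0.72, -0.12], [0.57, 0.96, -0.21, 1.56, -0.56, 1.05, 0.03]]
[-0.14712798  0.96962317 -0.20709398  1.69010557  0.34930838  0.51835212
  0.95895401]
[-0.47932906  1.02472242  0.46087534  1.70122241 -0.74101886  0.59802456
 -1.19031583]
```

```bash
python3 - <<'E'
from h import *
Rt=R.from_euler("z",.04)
move_gripper(.06)
move_to([.545,.112,.22],tool(Rt,1).as_rotvec())
c=camera("wrist");t=trace(c,"tray");print([(d["score"],d["region"].sum()) for d in t])
save(c,"w1.png")
for d in t[:1]: print(fit([(c,d["region"])],np.array([.556,.112,.04])))
r=t[0]["region"];dark=(c["frame"].max(2)<60)&r
h=trace(c,"handle");print([(d["score"],d["region"].sum(),d["position"]) for d in h])
c2=c["frame"][:,:,::-1].copy();x,f=fit([(c,r)],np.array([.556,.112,.04]))
c2=c2.copy();m=(sil(c,x)>.5).astype(np.uint8);cv2.drawContours(c2,cv2.findContours(m,0,2)[0],-1,(0,0,255),1)
Rz=R.from_euler("z",x[2]).as_matrix()
for P in PARTS[5]: 
    u=proj(c,Rz@P+[x[0],x[1],0])[0];cv2.circle(c2,tuple(int(k) for k in u),3,(0,255,0),1)
cv2.imwrite("pics/w1o.png",c2);print(current_t())
E
```

```text
[(0.92, np.int64(8552))]
(array([0.55543153, 0.1095909 , 0.04302195]), np.float64(0.13879519066747373))
[(0.88, np.int64(8776), [283.7, 180.2])]
3.2417
```

View pics/w1o.png

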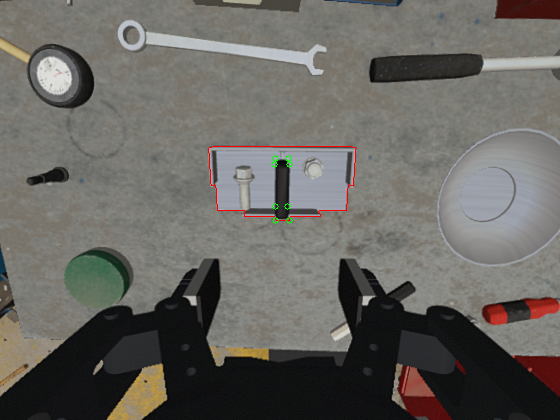

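The red outline fits the tray (rows 147–217, columns 209–355). The handle is at (283,190), the nut at (313,168) in the right bay and the bolt at (243,185) in the left. Now I'll grip and lift.

```bash
python3 - <<'E'
from h import *
P=[.5555,.1100,0];Rt=R.from_euler("z",.043);o=tool(Rt,1).as_rotvec()
move_to(tcp(P,Rt,.13),o)
print(move_l(tcp(P,Rt),vel=.08,max_force=15),current_eef_pos())
move_gripper(.005,80); print("gap",current_finger_gap(),current_gripper_force(),current_force())
e=np.array(current_eef_pos());move_l(e+[0,0,.1],vel=.06)
sleep(.3);print(current_finger_gap(),current_force(),current_eef_pos(),current_orientation(),o,current_t())
c=camera("side");save(c,"s2.png");cv2.imwrite("pics/s2c.png",cv2.resize(c["frame"][120:330,170:450,::-1],(700,525)))
E
```

```text
False [0.55572152 0.11006066 0.04343663]
gap 0.013094067658078572 78.89983177185059 [-1.18934107 -0.17012593  5.07109973]
0.013024776463169102 [ 0.17431518 -0.08829526 -2.6823186 ] [0.55564551 0.10999536 0.14323934] [ 3.14084073e+00  6.73828871e-02 -1.17320543e-04] [3.14086658 0.06753904 0.        ] 7.5333
```

View pics/s2c.png

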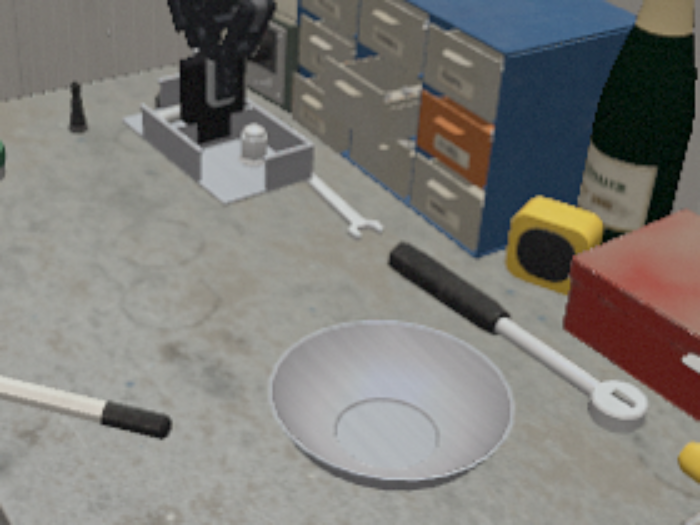

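The tray is level and gripped (gap 13 mm), and the nut at (253,143) is still in its bay. In the wrist view the bolt's tip (245,208) sits near the left gap's edge. Before tipping at the gap I'll tilt towards (+x,-y) so that the bolt goes to the divider and the nut to its closed corner.

```bash
python3 - <<'E'
from h import *
R0=R.from_euler("z",.043);p=np.array(current_eef_pos())
d=np.array([.35,-.94,0]);ax=np.cross([0,0,1],d)
for a in (8,16,24,16,8,0):
    Rt=R0*R.from_rotvec(np.radians(a)*ax)
    # keep the tray centre fixed: TCP swings slowly
    move_l(tcp([p[0],p[1],p[2]-.0434],Rt,.0434),tool(Rt,1).as_rotvec(),vel=.015)
    if a==24: sleep(.5)
print(current_finger_gap(),current_t(),current_eef_pos(),np.round(current_q(),2))
c=camera("wrist");save(c,"w3.png")
t=camera("top")
a=c["frame"][80:300,130:430,::-1];cv2.imwrite("pics/w3c.png",cv2.resize(a,(750,550)))
E
```

```text
0.012907322045062258 11.425 [0.55573904 0.10953517 0.14322347] [-0.53  0.89  0.58  1.63 -0.63  0.82 -1.21]
```

View pics/w3c.png

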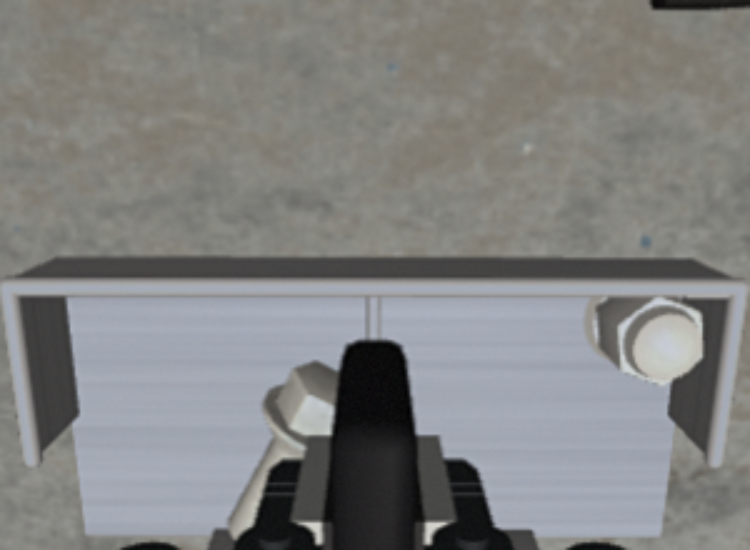

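The nut is in the closed back corner of its bay (655,340). The bolt head is against the divider (305,400) with its tip behind the front wall. Now I'll carry the tray to the dish and tip it.

```bash
cat > tip.py <<'E'
from h import *
D=np.array([.547,-.139]);yaw=.4;H=.0434
d=R.from_euler("z",yaw).apply([-1,-1,0])[:2]/2**.5
C=np.array([*(D-.025*d),.062])
def tip(a,vel):
    p,Rt=tilted(yaw,np.radians(a),C);move_l(tcp(p,Rt,H),tool(Rt,1).as_rotvec(),vel=vel)
E
python3 - <<'E'
from tip import *
p,Rt=tilted(yaw,0,C);t=tcp(p,Rt,H);t[2]=current_eef_pos()[2]
move_l(t,tool(Rt,1).as_rotvec(),vel=.08)
tip(0,.05)
print(current_t(),current_force(),current_finger_gap())
for a in (8,15,22,29,36,42): tip(a,.05)
sleep(.5)
print(current_t(),current_force(),current_finger_gap())
c=camera("side");cv2.imwrite("pics/s4c.png",cv2.resize(c["frame"][120:330,170:450,::-1],(700,525)))
for d_ in trace(c,"nut_centre"): print(d_["score"],d_["position"],onz(c,d_["position"],.018))
E
```

```text
14.3 [-0.54332047  0.59076048 -2.70718988] 0.01292964930945678
17.1 [ 1.14738282 -0.52777508 -2.61428149] 0.012899417126370851
0.63 [331.5, 291.9] [ 0.55098236 -0.1567099   0.018     ]
```

View pics/s4c.png

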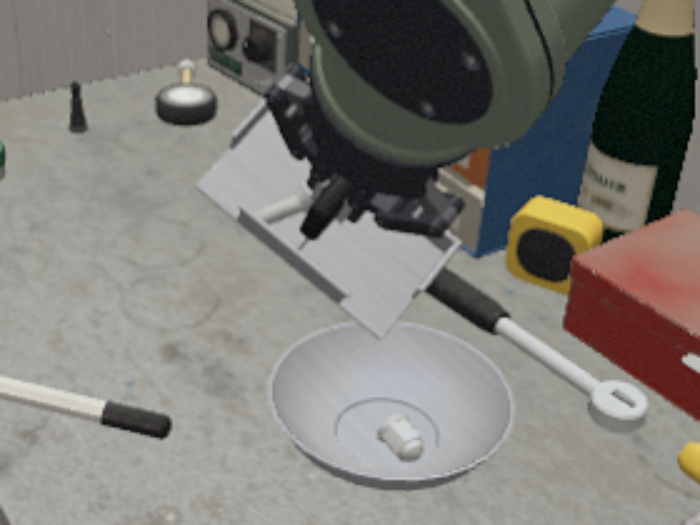

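The nut lies in the dish at (402,437), and the bolt is held at the front of its bay (285,210). Next I'll level the tray, carry it back and set it down.

```bash
python3 - <<'E'
from tip import *
for a in (35,28,21,14,7,0): tip(a,.05)
p=np.array(current_eef_pos());move_l(p+[0,0,.03],vel=.06)
Rt=R.from_euler("z",.043);o=tool(Rt,1).as_rotvec()
move_l(tcp([.5555,.11,.08],Rt,H),o,vel=.07)
move_l(tcp([.5555,.11,.012],Rt,H),vel=.06)
print("stop",move_l(tcp([.5555,.11,-.003],Rt,H),vel=.01,max_force=4),current_eef_pos(),current_force())
move_gripper(.05);sleep(.2)
e=np.array(current_eef_pos());move_l(e+[0,0,.14],vel=.1);sleep(.3)
print(current_t())
w=camera("wrist");c=camera("side")
cv2.imwrite("pics/f.png",np.vstack([cv2.resize(w["frame"][90:270,150:430,::-1],(467,300)),cv2.resize(c["frame"][140:330,180:476,::-1],(467,300))]))
print([(k["score"],onz(c,k["position"],.018)) for k in trace(c,"nut_centre")])
E
```

```text
stop True [0.55550368 0.10999004 0.04331198] [-1.12637297  1.06374867  8.6581415 ]
27.1583
[(0.75, array([ 0.54323902, -0.1613593 ,  0.018     ]))]
```

View pics/f.png

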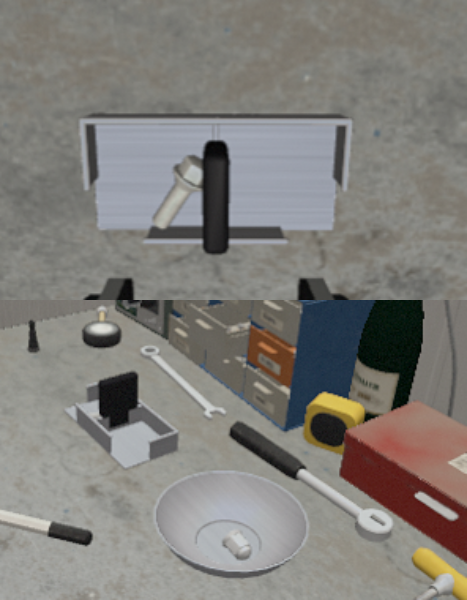

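The tray stands flat and free on the bench. The bolt is in its left bay (180,190), and the nut rests in the dish at (237,543).

```bash
python3 -c "
from cell import *
print(finish_job())"
```

```text
the job is handed in; nothing more can be done
None
```

The job is handed in at about 27 s of the 64 s limit: the nut lies in the dish, the bolt is still in its bay, and the tray stands upright on the bench, clear of the dish and released.

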